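# Shut the regulator and take off the outlet cap of unknown thread hand

### The arm

A 7-joint arm with a two-finger parallel gripper is mounted at the origin on a cart in front of the work surface, level with it; the furniture and walls round the work are solid. World frame = base frame: x ahead of the robot, y to its left, z up, the work surface at z = 0. Lengths are in m, angles in degrees, forces in N, time in s.
With the tool pointing down it reaches from about 0.425 to 0.875 m from the base axis. Payload 4.7 kg.
Tool frame: the origin (TCP) lies at the very end of the fingers, on their centre line; the grasp point (between the pads) lies 19 mm behind it; z points along the fingers, y is the line along which they close (so a half turn about z gives the same grasp; the last joint's range is limited). The gripper opens to 87 mm and grips with 3 to 60 N. Pads are 19 mm wide; open, the fingers measure 117 mm over their backs; the gripper's body (75 mm by 190 mm) begins 51 mm behind the grasp point.
Start: joints at [64.578, 18.392, -4.016, 83.108, 1.295, 78.541, -3.26], TCP at [0.287, -0.583, 0.189] pointing down, gripper open.
Joint ranges: [-163.93, 163.93], [-17.29, 119.83], [-79.2, 71.16], [3.27, 140.29], [-89.18, 269.18], [5.43, 117.66], [-154.24, 154.24]. Speed limits (degrees/s): [147.25, 147.25, 180, 180, 180, 180, 180].

### API

Orientations are given as [roll, pitch, yaw] about the fixed x, y, z axes, in that order (R = Rz(yaw) Ry(pitch) Rx(roll)).
In Python, from cell import telemetry, cams, env gives the robot as it stands.
- The arm moves only by the tool arm_command, never from a script. Its argument "series" is text: rows parted by semicolons, each of 5 numbers parted by spaces: the shift along the tool's x, y, z in mm, then the turn about the tool's z in rad, then the closure in counts, from 0 (fully open) to 255 (shut). A call has 1 to 20 rows; each row shifts and turns the commanded pose from where the row before left it, along the tool's axes as they then stand; what a row does not reach is not made up. A row lasts 1/12 s, in which the tool goes at most 41.7 mm and 7.16 degrees, less where a joint would pass 70% of its speed; a pose out of reach is approached as far as the arm can. A call is refused whole if a number of a shift passes 41.7 or a number of a turn 0.125, either way. A call with a gripper value outside its range is refused whole. The fingers move at their own pace and stop on an object; "squeeze" is the grip in N (left out, the last holds). Time passes only in rows, so rows that do not move let the fingers close. It gives the time, the measured TCP pose, the force, the opening and the grip force at its end, in the units of the state.
- telemetry.get_obs(): the state, without advancing time (a new reading comes with each control period).
- cams.read_camera(name): name is "side" or "top"; returns the picture (400x640x3 uint8, blue, green, red); there is no depth.
- cams.calibration(name): a dict with "K" (3x3 intrinsics, pixels), "dist" ([k1, k2, p1, p2, k3] as OpenCV has them; the pictures are not rectified), "origin" and "rotation" of the camera in the world. Camera axes: x right, y down, z forward; pixel columns grow to the right and rows downward; lengths in m; the calibration is good to about 2 mm. A picture is of the moment at which its call begins. calibration takes no time and is no camera call.
- env.sign_off(): hands the job in; it is judged then, once.
The state is a dict: "time_s": time; "qpos": joint angles; "joint_velocities": joint speeds; "effort": joint torques, N m; "tool_pos": TCP position; "tool_rot": TCP orientation; "force": force on the tool from outside, world axes, zero at the start; "wrist_torque": the same for the moment, N m; "grip_width": finger opening in m; "grasp_force": force on a finger pad.
Only numpy, scipy, OpenCV 4.12 (cv2) and the standard library are available. Lean on these libraries where they do the work, as an engineer would, in place of code of your own. Each camera call takes 0.05 s, during which the arm holds its last target. There are 200 camera calls.

### The job

Shut off the air manifold by turning its black regulator knob until the white pointer stands at the thick red mark on the scale; leave it there. Then unscrew the brass cap from the outlet and lift it off: nobody knows whether its thread is right- or left-handed, so find out by trying its hexagon both ways, and do not tear the cap off before it is unscrewed. Finish holding the cap upright in the gripper, still, at least 7 cm above where it sat, and leave the spanner, the nail tin and the sanding block where they are.

Things in the scene. Friction and masses are not known exactly. Their poses are not given: they have to be found in the camera images.
- manifold: Aluminium air manifold, fixed to the bench: block 76 mm (its x) by 236 mm (y), 40 mm high, bolted feet to 149 mm either way along y. Origin at the centre of its underside, z up, x roughly away from the robot (yaw within 0.35 rad). On top: the capped outlet at y = -75 mm; the regulator with blue bonnet and white scale plate (radius 40 mm, 67 mm above the bench) at y = +75 mm.
- knob (a joint): Regulator knob, rad: 0 when the white pointer is at the thick red mark (pointer along the manifold's -x, towards the robot); grows clockwise as seen from above. It starts 0.6 to 1.3 rad clockwise of the mark, so it must be turned anticlockwise. Light friction (0.04 N m); it stays where it is left.
- knob_grip (a point): Point on the knob's axis at the height to grip, 10 mm below its top. The knob is a black bar 46 mm long, 13 mm thick, 31 mm high on a disc of radius 22.5 mm, whose top is 20 mm below this point. The frame turns with the knob: x along the bar, white pointer at the -x end, z up. Grip the bar across its thickness (its y).
- cap_head (a point): Centre of the hexagon head of the brass cap, 32 mm across flats, 30 mm high (15 mm above and below this point); its flats face 0, 60 and 120 degrees from this frame's x axis; z up. Under the head is a round knurled skirt, radius 31.5 mm, 24 mm high, which sits on the block. This point is 79 mm above the bench at the start.
- outlet (a point): Centre of the outlet on the block's top face, where the middle of the cap's underside sits; z up. Three brass thread lugs on the outlet hold the cap: until it is unscrewed it has about 2 mm of play upward; unscrewed, it is clear of them after 13 mm of straight lift.
- spanner_mid (a point): Bystander: steel combination spanner 208 mm long (its y), 38 mm wide, 10 mm high, lying in front of the manifold; point at its centre. Leave alone.
- nails_mid (a point): Bystander: open tin of nails, 71 mm across, 46 mm high, behind the manifold; point at its centre. Leave alone.
- sander_mid (a point): Bystander: sanding block 66 x 112 x 34 mm (length along its y), behind the manifold; point at its centre. Leave alone.
- cap: The brass cap (about 0.18 kg); origin at the centre of its underside. It turns without rising, almost freely. Tightening: hard stop after 5 to 25 degrees. Loosening: hard stop after 55 to 75 degrees; there, or up to 8 degrees short of it, it lifts off. Its hand (loosens anticlockwise or clockwise from above) differs from start to start and cannot be seen.
There are look-alikes about, which are no part of the job. Of the things shaped like the cap, the brass one is meant.

How it is judged (in metres and radians):
On the way, in this order (a step that is already met when the one before it is completed fails the run):
1. the knob stands at the red mark while the cap is still on the outlet (value of joint knob between -0.12 and 0.12 rad and z of cap_head in the frame of manifold below 0.085 m), for 0.3 s.
2. the cap is lifted off the outlet (z of cap_head in the frame of manifold above 0.11 m), for 0.1 s.
At the end, for the whole second after the job is handed in: The gripper holds the cap, touching nothing else, upright within 0.3 rad and still (under 0.03 m/s), at least 60 mm above its seat; the knob stands within 0.12 rad of the red mark (value of joint knob between -0.12 and 0.12 rad and z of cap_head in the frame of manifold above 0.139 m and contact force between the fingers and cap above 1 N and contact force between cap and manifold below 0.2 N and angle between cap's own z axis and vertical below 0.3 rad and linear speed of cap below 0.03 m/s); the arm keeps its last pose, push and grip.
It fails at once if the cap is torn off without having been unscrewed (raised 6 to 12 mm while turned less than 0.6 rad) (z of cap_head in the frame of manifold between 0.085 and 0.091 m and angle between the x axis of cap and the x axis of manifold, either way round below 0.6 rad).
It fails at once if the spanner, the nail tin or the sanding block is moved by more than 15 mm (distance of any of spanner_mid, nails_mid, sander_mid from where it was at the start of the episode above 0.015 m).
It also fails if it takes over 48 s, if anything falls off the work surface, if the arm or the gripper's body presses on something with over 40 N, if the wrist force passes 120 N, or if a joint passes its speed limit or range.

## Working session

There is one attempt and no reset: what is moved stays moved. The work goes in short steps, Python scripts to look and compute and a tool call to move; the robot and the scene stay as the last step left them, time stands still between calls to the robot, and variables do not carry over. Pictures are saved under pics/ and viewed, at most 10 in all, crops included, and the job is handed in when it is done.

Besides the shell and the picture viewer there is one more tool, called after "Call:" by a JSON object that holds its "name" and its "arguments". arm_command: Moves the arm, as the interface text tells. Its arguments: {"type":"object","properties":{"series":{"type":"string"},"squeeze":{"type":"number"}},"required":["series"]}

```bash
ls; mkdir -p pics
python3 - <<'E'
from cell import telemetry,cams
import cv2
for n in("top","side"):
    cv2.imwrite(f"pics/{n}0.png",cams.read_camera(n)); c=cams.calibration(n); print(n,c)
o=telemetry.get_obs();print({k:o[k] for k in("time_s","tool_pos","tool_rot","force","grip_width")})
E
```

```text
pics
top {'K': array([[447.0046905 ,   0.        , 315.9025853 ],
       [  0.        , 447.0046905 , 202.99405593],
       [  0.        ,   0.        ,   1.        ]]), 'dist': array([-0.11401054,  0.        ,  0.        ,  0.        ,  0.        ]), 'origin': array([0.4491381 , 0.01938151, 1.04075208]), 'rotation': array([-1.72561586e+02,  1.58990730e-02, -9.13009681e+01])}
side {'K': array([[453.41992956,   0.        , 324.69174339],
       [  0.        , 453.41992956, 192.02506597],
       [  0.        ,   0.        ,   1.        ]]), 'dist': array([-0.12587438,  0.        ,  0.        ,  0.        ,  0.        ]), 'origin': array([0.05304771, 0.78365406, 0.43059145]), 'rotation': array([-109.72794789,   -0.8325006 , -145.95809768])}
{'time_s': 0.1, 'tool_pos': array([ 0.28696589, -0.58260477,  0.187961  ]), 'tool_rot': array([-1.79901545e+02,  5.75951436e-03,  2.62295359e+01]), 'force': array([0.21656674, 0.02990363, 0.59016877]), 'grip_width': 0.08687154842037055}
```

View pics/top0.png

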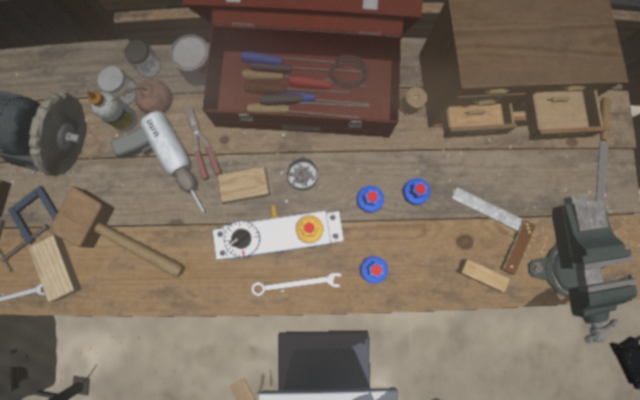

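View pics/side0.png

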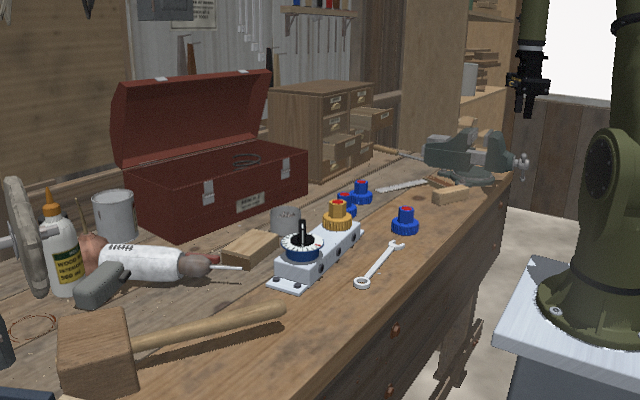

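Top view: the brass/yellow cap is at (309,229) on the block and the knob at (240,239). The look-alikes are blue caps at (371,198), (417,191) and (374,269). Only the yellow one on the manifold's outlet fits "brass". I'll confirm this in a crop.

```bash
cat > h.py <<'E'
import numpy as np,cv2
from cell import telemetry,cams,env
from scipy.spatial.transform import Rotation as R
def cal(n):
    c=cams.calibration(n); return c['K'],c['dist'],np.array(c['origin']),R.from_euler('xyz',c['rotation'],degrees=True).as_matrix()
def ray(n,px,z):
    K,d,o,M=cal(n); u=cv2.undistortPoints(np.array(px,float).reshape(-1,1,2),K,d).reshape(-1,2)
    r=np.c_[u,np.ones(len(u))]@M.T; return o+r*((z-o[2])/r[:,2])[:,None]
def proj(n,P):
    K,d,o,M=cal(n); return cv2.projectPoints(np.array(P,float).reshape(-1,1,3),cv2.Rodrigues(M.T)[0],-M.T@o,K,d)[0].reshape(-1,2)
E
python3 - <<'E'
from h import *
im=cv2.imread('pics/top0.png')[195:270,205:350]
a=cv2.resize(im,None,fx=5.4,fy=5.4,interpolation=cv2.INTER_CUBIC)
cv2.imwrite('pics/crop0.png',a)
b=cv2.imread('pics/side0.png')[190:300,255:375]
cv2.imwrite('pics/crop1.png',cv2.resize(b,None,fx=5,fy=5,interpolation=cv2.INTER_CUBIC))
print(ray('top',[(309,229)],.094),ray('top',[(240,239)],.098))
E
```

```text
[[0.51744656 0.03273539 0.094     ]] [[0.49912419 0.17896167 0.098     ]]
```

View pics/crop0.png

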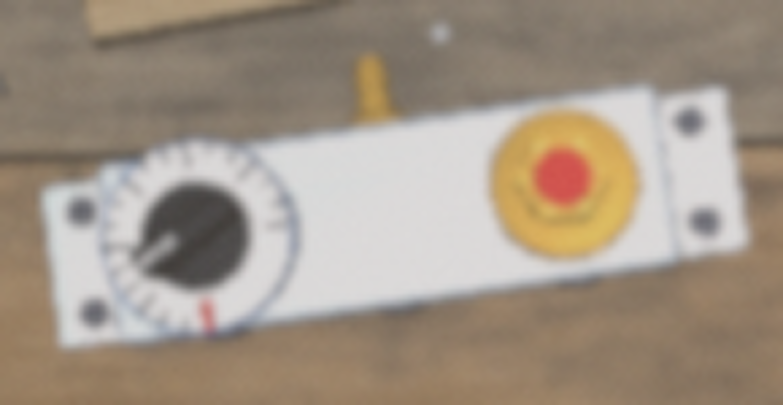

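View pics/crop1.png

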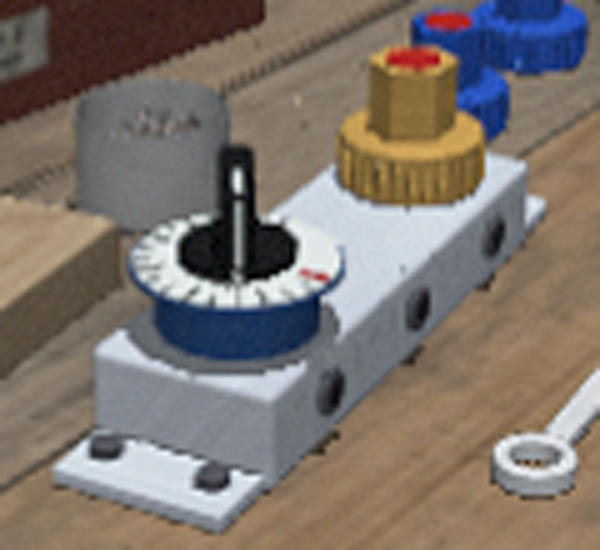

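The crop confirms it: the yellow brass cap with a red dot sits on the block's outlet at crop (563,180), and the flat of its hexagon faces the robot. The pointer points lower left, from (196,236) to (138,268), and the red mark is at (208,318). The blue caps stand loose and are not the ones meant.

Run:
```python
from h import *
f=lambda L:[(205+(u+.5)/5.4-.5,195+(v+.5)/5.4-.5) for u,v in L]
ft=ray('top',f([(62,347),(42,187),(726,88),(748,245)]),.008)
print('foot centre',ft.mean(0),'len',[np.linalg.norm(ft[0]-ft[3]),np.linalg.norm(ft[1]-ft[2])])
d=(ft[0]+ft[1]-ft[2]-ft[3]);print('yaw',np.degrees(np.arctan2(-d[0],d[1])))
sk=ray('top',f([(565,183)]),.064)[0]; pl=ray('top',f([(199,237)]),.067)[0]; mk=ray('top',f([(203,300),(209,330)]),.067)
print('cap',sk,'red dot',ray('top',f([(562,177)]),.094),'plate',pl,'dist',np.linalg.norm(sk-pl),np.degrees(np.arctan2(-(pl-sk)[0],(pl-sk)[1])))
a=mk[1]-mk[0]; b=mk.mean(0)-pl; print('mark dir',np.degrees(np.arctan2(b[1],b[0])))
for z in(.095,.1,.105):
    p=ray('top',f([(143,264),(176,238)]),z); v=p[0]-p[1]; w=p[0]-pl; print(z,p[0],'ptr dir',np.degrees(np.arctan2(v[1],v[0])),np.degrees(np.arctan2(w[1],w[0])),np.linalg.norm(w[:2]))
    print(' side px of bar top centre',(proj('side',[[pl[0],pl[1],z]])-[254.5,189.5])*5)
# side: plate ellipse centre
print(' side plate',(proj('side',[pl,sk,[sk[0],sk[1],.094]])-[254.5,189.5])*5)
```

```text
foot centre [0.51192023 0.10701506 0.008     ] len [np.float64(0.29668392959434525), np.float64(0.2979105713308788)]
yaw 7.123943432163926
cap [0.52073638 0.0326486  0.064     ] red dot [[0.52092489 0.03337008 0.094     ]] plate [0.5018371 0.1810314 0.067    ] dist 0.14961163090401147 7.258590814543773
mark dir -175.12206324248473
0.095 [0.49015628 0.19855739 0.095     ] ptr dir 127.26010478280726 123.68289366179158 0.021061859642878305
 side px of bar top centre [[242.07603396 184.01739985]]
0.1 [0.48993942 0.19761012 0.1       ] ptr dir 127.2601047828072 125.66501688059515 0.020406096786125073
 side px of bar top centre [[242.04135562 171.35669657]]
0.105 [0.48972257 0.19666286 0.105     ] ptr dir 127.26010478280715 127.7760385449909 0.01977635762117341
 side px of bar top centre [[242.00739443 158.63986234]]
 side plate [[242.28301313 253.8835663 ]
 [416.23884305 124.14376741]
 [417.99847627  57.70734817]]
```

```bash
cat >> h.py <<'E'
def rows(P,yaws,clo):
    "P: n+1 world points, yaws n+1 deg (tool down) -> row text"
    out=[]
    for i in range(len(P)-1):
        M=R.from_euler('xyz',[180,0,yaws[i]],degrees=True).as_matrix()
        s=M.T@(P[i+1]-P[i]); t=-np.radians(yaws[i+1]-yaws[i])
        out.append("%.0f %.0f %.0f %.3f %d"%(*(s*1000),t,clo))
    return "; ".join(out)
E
python3 - <<'E'
from h import *
o=telemetry.get_obs(); p0=o['tool_pos']; 
n=26; t=np.linspace(0,1,n+1)[:,None]
c=np.array([.47,-.25,.42]); e=np.array([.502,.181,.135])
P=(1-t)**2*p0+2*t*(1-t)*c+t*t*e
# equal arc length
L=np.r_[0,np.cumsum(np.linalg.norm(np.diff(P,axis=0),axis=1))]; P=np.array([np.interp(np.linspace(0,L[-1],n+1),L,P[:,k]) for k in range(3)]).T
print(L[-1]/n, P[::5]); y=np.linspace(o['tool_rot'][2],127,n+1)
r=rows(P,y,0).split('; '); print('; '.join(r[:13]));print('; '.join(r[13:]))
print(ray('top',[(530,270),(600,335)],.12))
E
```

```text
0.0328018712625094 [[ 0.28696589 -0.58260477  0.187961  ]
 [ 0.35218909 -0.45007944  0.25841924]
 [ 0.40929451 -0.30037542  0.29070532]
 [ 0.45328543 -0.14337474  0.27918521]
 [ 0.48268165  0.00972891  0.22940785]
 [ 0.49975894  0.15344896  0.15266014]]
23 -16 -17 -0.068 0; 24 -16 -15 -0.068 0; 26 -15 -14 -0.068 0; 27 -14 -13 -0.068 0; 28 -13 -11 -0.068 0; 29 -11 -10 -0.068 0; 30 -10 -8 -0.068 0; 31 -9 -7 -0.068 0; 32 -7 -5 -0.068 0; 32 -6 -3 -0.068 0; 33 -4 -1 -0.068 0; 33 -3 1 -0.068 0; 33 -1 2 -0.068 0
33 1 4 -0.068 0; 32 2 6 -0.068 0; 32 4 7 -0.068 0; 31 5 9 -0.068 0; 30 7 10 -0.068 0; 30 8 11 -0.068 0; 29 10 12 -0.068 0; 28 11 14 -0.068 0; 27 12 15 -0.068 0; 26 14 15 -0.068 0; 24 15 16 -0.068 0; 23 16 17 -0.068 0; 22 17 18 -0.068 0
[[ 0.41722441 -0.42937878  0.12      ]
 [ 0.27194862 -0.58188761  0.12      ]]
```

Call:
{"name": "arm_command", "arguments": {"series": "0 0 -40 0 0; 0 0 -40 0 0; 23 -16 -17 -0.068 0; 24 -16 -15 -0.068 0; 26 -15 -14 -0.068 0; 27 -14 -13 -0.068 0; 28 -13 -11 -0.068 0; 29 -11 -10 -0.068 0; 30 -10 -8 -0.068 0; 31 -9 -7 -0.068 0; 32 -7 -5 -0.068 0; 32 -6 -3 -0.068 0; 33 -4 -1 -0.068 0; 33 -3 1 -0.068 0; 33 -1 2 -0.068 0"}}

```text
time_s: 1.35
tool_pos: [0.4366, -0.2029, 0.3699]
tool_rot: [180.0, 0.0, 77.1]
force: [1.0, 0.7, 0.1]
grip_width: 0.087
grasp_force: 0.0
```

Call:
{"name": "arm_command", "arguments": {"series": "33 1 14 -0.068 0; 32 2 16 -0.068 0; 32 4 17 -0.068 0; 31 5 19 -0.068 0; 30 7 20 -0.068 0; 30 8 21 -0.068 0; 29 10 22 -0.068 0; 28 11 14 -0.068 0; 27 12 15 -0.068 0; 26 14 15 -0.068 0; 24 15 16 -0.068 0; 23 16 17 -0.068 0; 22 17 18 -0.068 0; 0 0 0 0 0; 0 0 0 0 0"}}

```text
time_s: 2.6
tool_pos: [0.4956, 0.1861, 0.1445]
tool_rot: [-179.9, -0.1, 127.7]
force: [0.3, 0.5, -0.1]
grip_width: 0.0867
grasp_force: 0.0
```

Call:
{"name": "arm_command", "arguments": {"series": "-8 2 10 0 0; 0 0 25 0 0; 0 0 20 0 0; 0 0 5 0 0; 0 0 0 0 0; 0 0 0 0 0", "squeeze": 15}}

```text
time_s: 3.1
tool_pos: [0.5046, 0.1785, 0.0865]
tool_rot: [180.0, 0.0, 127.4]
force: [-0.2, 0.0, -0.0]
grip_width: 0.0868
grasp_force: 0.0
```

Run:
```python
from h import *
b=cams.read_camera('side')[150:300,235:385]
a=cams.read_camera('top')[185:285,190:350]
cv2.imwrite('pics/k1.png',cv2.resize(np.vstack([cv2.resize(b,(400,400),interpolation=2)]),None,fx=1.5,fy=1.5))
print(telemetry.get_obs()['tool_pos'],telemetry.get_obs()['force'])
```

```text
[0.50500018 0.17927325 0.08733987] [-0.14519587 -0.03984136  0.26975713]
```

View pics/k1.png

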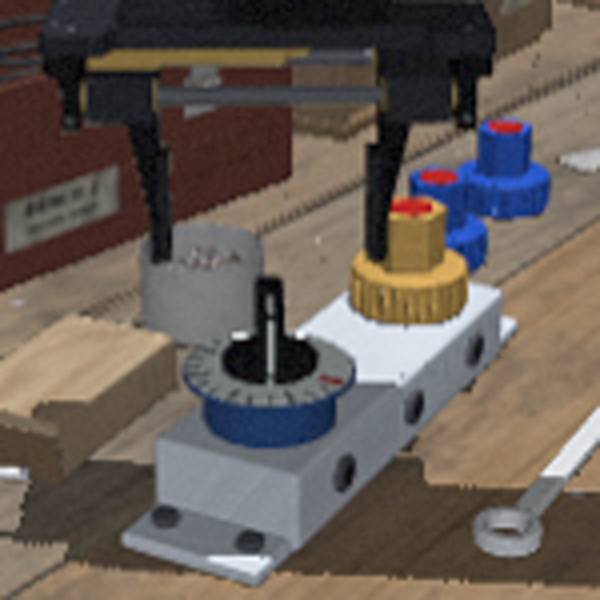

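Run:
```python
from h import *
o=telemetry.get_obs(); p=o['tool_pos']; M=R.from_euler('xyz',o['tool_rot'],degrees=True).as_matrix()
P=[p,p+M[:,1]*.05,p-M[:,1]*.05,[.502,.181,.107],[.502,.181,.067]]
print((proj('side',P)-[234.5,149.5])*4)
cv2.imwrite('pics/k2.png',cv2.resize(cams.read_camera('top')[185:285,190:350],None,fx=5,fy=5,interpolation=2))
```

```text
[[270.430293   319.64524943]
 [160.37986966 320.53091709]
 [379.91149395 318.62636636]
 [273.34618482 282.72319149]
 [273.58158023 362.99142045]]
```

View pics/k2.png

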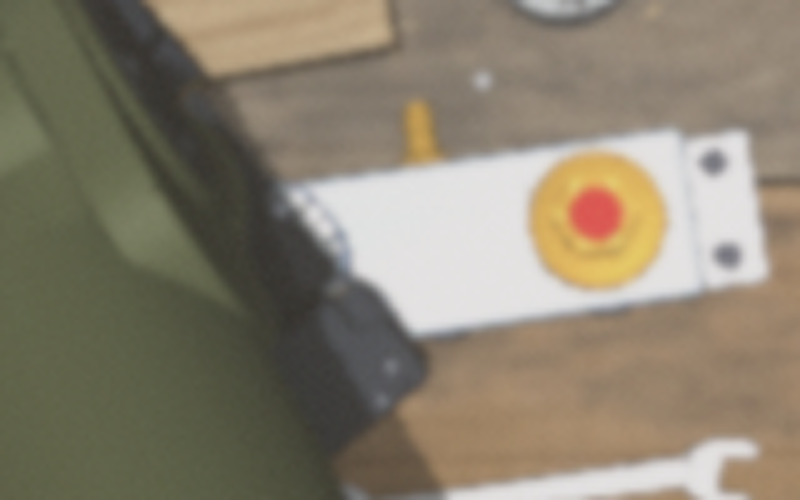

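The top view shows the arm covering the knob, with the cap clear at (597,213). In the side view the fingertips, at (160,260) and (375,258), are about 30 mm higher than the reported TCP. I'll check whether that picture was stale.

Run:
```python
from h import *
im=cams.read_camera('side'); b=im[150:300,235:385]
old=cv2.imread('pics/k1.png'); new=cv2.resize(cv2.resize(b,(400,400),interpolation=2),None,fx=1.5,fy=1.5)
print('diff',np.abs(old.astype(int)-new).mean())
g=cv2.cvtColor(new,cv2.COLOR_BGR2GRAY)
for x in (155,160,165,370,375,380): print(x,g[200:340:10,x])
o=telemetry.get_obs();print(o['time_s'],o['tool_pos'],o['qpos'])
print(proj('side',[[.287,-.583,.188]]))
cv2.imwrite('pics/s2.png',im)
i0=cv2.imread('pics/side0.png')[60:160,490:570]
cv2.imwrite('pics/s0.png',np.hstack([cv2.resize(i0,(400,500)),cv2.resize(new,(400,400)) if 0 else cv2.copyMakeBorder(cv2.resize(new,(400,400)),0,100,0,0,0)]))
```

```text
diff 2.885175
155 [ 21  22  12  11   8  18  42 116 113 113 112 111 109 117]
160 [ 28  33  27  28  28  28  65 116 114 119 115 115 114 115]
165 [ 18  23  27  22  30  29  61 113 117 120 122 116 119 117]
370 [ 26  28  29  25  27  28 110 169 143 104 106 109 146 224]
375 [ 31  24  26  27  28  15  55 177 149 110 110 129 138 226]
380 [ 19  14   3  11   2   1  44 167 165 115  73  90  96 227]
3.3 [0.50481022 0.1795291  0.0872457 ] [ 19.55174472  13.66855651 -46.84732672 105.44304409  10.99184146
  65.38661346   6.43029817]
[[521.09828126 126.16582985]]
```

View pics/s0.png

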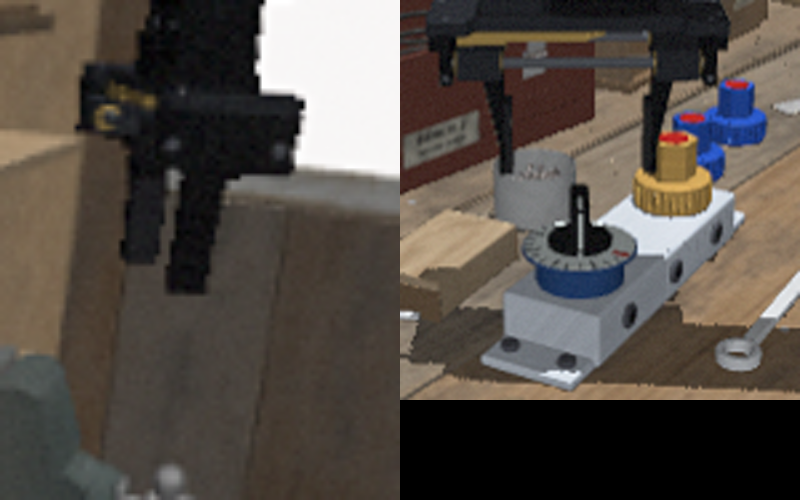

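The start picture shows the same offset of about 30 mm along the side camera's view. Closing the fingers here is a cheap touch test: if they meet the bar, the opening stops at 13 mm.

Call:
{"name": "arm_command", "arguments": {"series": "0 0 0 0 255; 0 0 0 0 255; 0 0 0 0 255; 0 0 0 0 255; 0 0 0 0 255; 0 0 0 0 255; 0 0 0 0 255; 0 0 0 0 255; 0 0 0 0 255; 0 0 0 0 255", "squeeze": 10}}

```text
time_s: 4.13
tool_pos: [0.5037, 0.1795, 0.0859]
tool_rot: [-180.0, 0.0, 127.5]
force: [-0.7, 0.3, -0.0]
grip_width: 0.028
grasp_force: 0.0
```

Run:
```python
from h import *
a=cams.read_camera('side'); t=cams.read_camera('top')
cv2.imwrite('pics/m1.png',np.hstack([cv2.resize(a[150:300,235:385],(400,400),interpolation=2),cv2.resize(t[170:290,190:310],(400,400),interpolation=2)]))
o=telemetry.get_obs();print(o['tool_pos'],o['force'],o['grip_width'],o['grasp_force'])
```

```text
[0.50372777 0.17941999 0.0859009 ] [0.33288215 0.87798355 0.22068503] 0.020344546463977497 0.0
```

View pics/m1.png

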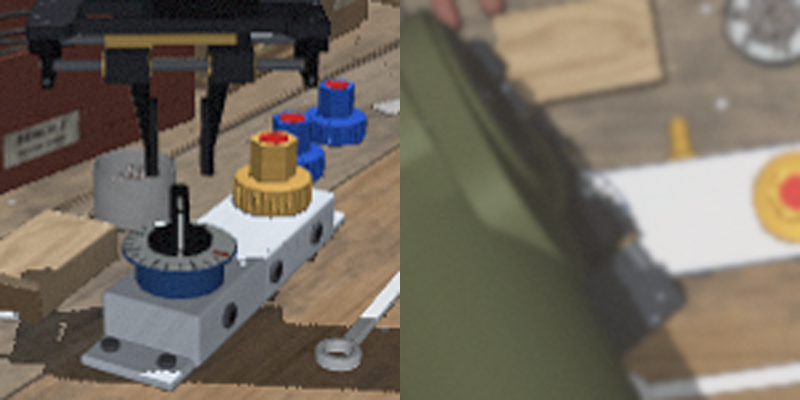

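Run:
```python
from h import *
o=telemetry.get_obs(); p=o['tool_pos']; M=R.from_euler('xyz',o['tool_rot'],degrees=True).as_matrix()
for dz in (0,.03):
  for h in (.07,.10):
    P=[p-M[:,2]*h+[0,0,dz]+M[:,1]*a+M[:,0]*b for a in(-.095,.095) for b in(-.037,.037)]
    print(dz,h,'top',((proj('top',P)-[190,170])*3.333+[400,0]).round(0).tolist(),'side',((proj('side',P)-[235,150])*2.667).round(0).tolist())
q=p-M[:,2]*.07
print('side tips higher by?',[ ((proj('side',[p+[0,0,d]])-[235,150])*2.667).round(0).tolist() for d in(0,.02,.03,.04)])
```

```text
0 0.07 top [[697.0, 304.0], [598.0, 382.0], [503.0, 57.0], [406.0, 133.0]] side [[316.0, 99.0], [330.0, 137.0], [41.0, 101.0], [31.0, 139.0]]
0 0.1 top [[692.0, 304.0], [591.0, 385.0], [492.0, 48.0], [392.0, 127.0]] side [[317.0, 58.0], [332.0, 92.0], [40.0, 59.0], [28.0, 94.0]]
0.03 0.07 top [[692.0, 304.0], [591.0, 385.0], [492.0, 48.0], [392.0, 127.0]] side [[317.0, 58.0], [332.0, 92.0], [40.0, 59.0], [28.0, 94.0]]
0.03 0.1 top [[688.0, 304.0], [582.0, 388.0], [480.0, 39.0], [377.0, 120.0]] side [[319.0, 15.0], [334.0, 47.0], [38.0, 16.0], [26.0, 48.0]]
side tips higher by? [[[180.0, 214.0]], [[180.0, 187.0]], [[180.0, 174.0]], [[180.0, 160.0]]]
```

The top view's gripper outline matches telemetry horizontally. In the side view the tips, at (152,175) and (207,175), fit a gripper 30 mm higher than reported. So the true tip z is about the reported z plus 0.03, and I'll open and go lower, watching the force.

Call:
{"name": "arm_command", "arguments": {"series": "0 0 0 0 110; 0 0 0 0 110; 0 0 0 0 110; 0 0 0 0 110; 0 0 14 0 110; 0 0 10 0 110; 0 0 4 0 110; 0 0 0 0 110; 0 0 0 0 110"}}

```text
time_s: 4.98
tool_pos: [0.5035, 0.1795, 0.0577]
tool_rot: [-180.0, -0.0, 127.5]
force: [-0.5, 0.6, -0.2]
grip_width: 0.0495
grasp_force: 0.0
```

Call:
{"name": "arm_command", "arguments": {"series": "0 0 0 0 255; 0 0 0 0 255; 0 0 0 0 255; 0 0 0 0 255; 0 0 0 0 255; 0 0 0 0 255; 0 0 0 0 255; 0 0 0 0 255", "squeeze": 10}}

```text
time_s: 5.65
tool_pos: [0.5038, 0.1794, 0.058]
tool_rot: [-180.0, 0.0, 127.5]
force: [0.4, -0.1, 0.9]
grip_width: 0.0126
grasp_force: 10.0
```

The bar is gripped: the opening stopped at 12.6 mm with 10 N. Now I turn it anticlockwise by about 60°.

Call:
{"name": "arm_command", "arguments": {"series": "0 0 0 -0.08 255; 0 0 0 -0.08 255; 0 0 0 -0.08 255; 0 0 0 -0.08 255; 0 0 0 -0.08 255; 0 0 0 -0.08 255; 0 0 0 -0.08 255; 0 0 0 -0.08 255; 0 0 0 -0.08 255; 0 0 0 -0.08 255; 0 0 0 -0.08 255; 0 0 0 -0.08 255; 0 0 0 -0.082 255; 0 0 0 0 255; 0 0 0 0 255; 0 0 0 0 255; 0 0 0 0 255"}}

```text
time_s: 7.07
tool_pos: [0.5054, 0.1836, 0.0581]
tool_rot: [179.6, 0.3, -172.7]
force: [5.7, 8.0, -8.7]
grip_width: 0.013
grasp_force: 10.0
```

Call:
{"name": "arm_command", "arguments": {"series": "0 0 0 0 150; 0 0 0 0 110; 0 0 0 0 110; 0 0 0 0 110; 0 0 -30 0 110; 0 0 -40 0 60; 1 -38 0 0 0; 1 -38 0 0 0; 1 -38 0 0 0; 1 -37 0 0 0; 0 0 0 0.12 0; 0 0 0 0.12 0; 0 0 0 0.12 0; 0 0 0 0.12 0; 0 0 0 0.12 0; 0 0 0 0.12 0; 0 0 0 0.12 0"}}

```text
time_s: 8.48
tool_pos: [0.5185, 0.0287, 0.1279]
tool_rot: [-180.0, -0.0, 138.7]
force: [0.3, 0.3, 0.4]
grip_width: 0.087
grasp_force: 0.0
```

Call:
{"name": "arm_command", "arguments": {"series": "0 0 0 0.12 0; 0 0 0 0.12 0; 0 0 0 0.12 0; 0 0 0 0.12 0; 0 0 0 0.12 0; 0 0 0 0.12 0; 0 0 0 0 0; 0 0 0 0 0"}}

```text
time_s: 9.15
tool_pos: [0.5186, 0.0289, 0.1279]
tool_rot: [-180.0, 0.0, 98.0]
force: [-0.4, -0.2, 0.1]
grip_width: 0.0868
grasp_force: 0.0
```

Run:
```python
from h import *
t=cams.read_camera('top'); s=cams.read_camera('side')
cv2.imwrite('pics/n1.png',np.hstack([cv2.resize(t[200:280,205:285],(400,400),interpolation=2),cv2.resize(s[170:300,255:385],(400,400),interpolation=2)]))
o=telemetry.get_obs();print(o['time_s'],o['tool_pos'],o['tool_rot'],o['force'],o['qpos'])
```

```text
9.25 [0.5186293  0.02897662 0.12789211] [-1.79983819e+02  1.46735058e-02  9.80001897e+01] [-0.01614731 -0.08257837 -0.87037862] [ 36.23076435   8.41256717 -45.4315212  104.84693004   6.40985127
  69.36315969  -3.15979065]
```

View pics/n1.png

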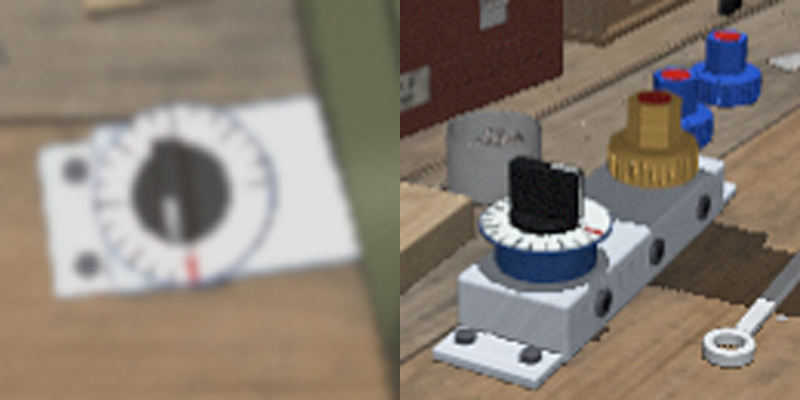

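The picture shows the pointer at (166-176, 195-240), nearly at the red mark at (193,268). I'll measure the remaining angle.

Run:
```python
from h import *
a=cv2.imread('pics/n1.png')[:,:400].astype(int); g=a.max(2)
m=np.zeros_like(g,bool); m[188:246,150:200]=g[188:246,150:200]>110
n,l,st,c=cv2.connectedComponentsWithStats(m.astype(np.uint8)); print(st[1:],c[1:])
for y in range(190,250,5): print(y,g[y,150:206:4])
f=lambda L:[(205+(u+.5)/5-.5,200+(v+.5)/5-.5) for u,v in L]
red=(a[:,:,2]-a[:,:,1]>50); red[:240]=0; ys,xs=np.nonzero(red); print('red',xs.mean(),ys.mean())
ax=np.array([.5018,.181])
r=ray('top',f([(xs.mean(),ys.mean())]),.067)[0,:2]-ax; print('mark dir',np.degrees(np.arctan2(r[1],r[0]))%360)
k=1+np.argmax(st[1:,4]); ys,xs=np.nonzero(l==k)
vx,vy,x0,y0=cv2.fitLine(np.c_[xs,ys].astype(np.float32),cv2.DIST_L2,0,.01,.01).ravel()
e=[(x0,y0),(x0+20*vx*np.sign(vy),y0+20*vy*np.sign(vy))]; p=ray('top',f(e),.107); d=p[1]-p[0]; print(p,'line dir',np.degrees(np.arctan2(d[1],d[0]))%360)
```

```text
[[ 150  197   50   49 1098]] [[170.99089253 227.11839709]]
190 [74 72 71 76 78 79 79 75 68 66 67 71 76 78]
195 [ 74  74  76  86  96 100  94  82  70  68  69  71  74  77]
200 [ 75  76  83 101 123 134 122  96  76  69  67  69  72  76]
205 [ 75  76  86 110 141 159 147 113  82  69  67  69  72  76]
210 [ 75  75  85 111 144 167 158 121  87  72  67  69  73  76]
215 [ 75  74  82 106 139 165 159 125  91  73  67  68  71  75]
220 [ 76  73  79  98 133 159 156 127  96  76  67  67  71  76]
225 [ 90  78  79  95 122 148 149 125  98  78  67  66  71  77]
230 [128 105  92  93 112 136 143 125 100  78  67  67  74  87]
235 [178 152 127 112 116 131 138 126 102  81  74  81  99 120]
240 [212 198 178 159 146 144 144 138 123 108 106 122 146 169]
245 [222 221 213 203 190 182 179 175 166 157 157 171 192 208]
red 192.00884955752213 268.1061946902655
mark dir 185.73641605292335
[[0.48610792 0.1800184  0.107     ]
 [0.477796   0.17917671 0.107     ]] line dir 185.7821941085025
```

The pointer direction is about 186–187° and the mark is at 186–187°, so the knob is set. Next I grip the hexagon of the cap.

Call:
{"name": "arm_command", "arguments": {"series": "4 3 20 0.012 60; 0 0 30 0 60; 0 0 25 0 60; 0 0 11 0 60; 0 0 0 0 60; 0 0 0 0 60"}}

```text
time_s: 9.75
tool_pos: [0.5213, 0.0336, 0.0422]
tool_rot: [-180.0, -0.0, 97.2]
force: [0.0, -0.1, 0.1]
grip_width: 0.0673
grasp_force: 0.0
```

Call:
{"name": "arm_command", "arguments": {"series": "0 0 0 0 255; 0 0 0 0 255; 0 0 0 0 255; 0 0 0 0 255; 0 0 0 0 255; 0 0 0 0 255; 0 0 0 0 255", "squeeze": 30}}

```text
time_s: 10.33
tool_pos: [0.5212, 0.0334, 0.0422]
tool_rot: [-180.0, 0.0, 97.2]
force: [-0.2, -0.4, 2.4]
grip_width: 0.0323
grasp_force: 30.0
```

The hexagon is gripped on its flats at 32.3 mm. I try anticlockwise first, gently.

Call:
{"name": "arm_command", "arguments": {"series": "0 0 0 -0.05 255; 0 0 0 -0.05 255; 0 0 0 -0.05 255; 0 0 0 0 255"}}

```text
time_s: 10.67
tool_pos: [0.5214, 0.0336, 0.0422]
tool_rot: [180.0, 0.0, 105.8]
force: [-0.4, 0.5, 1.4]
grip_width: 0.0323
grasp_force: 30.0
```

```bash
python3 -c "
from h import *
o=telemetry.get_obs();print(o['tool_rot'],o['force'],o['wrist_torque'],o['grip_width'])"
```

```text
[1.79982263e+02 6.08027906e-03 1.05838600e+02] [-0.42116597  0.48369981  1.39416008] [-0.01472957  0.00921638  0.01996208] 0.03229836389589557
```

Call:
{"name": "arm_command", "arguments": {"series": "0 0 0 -0.05 255; 0 0 0 -0.05 255; 0 0 0 -0.05 255; 0 0 0 -0.05 255; 0 0 0 0 255"}}

```text
time_s: 11.08
tool_pos: [0.5214, 0.0336, 0.0422]
tool_rot: [180.0, 0.0, 117.2]
force: [-0.1, 0.6, 2.8]
grip_width: 0.0322
grasp_force: 30.0
```

```bash
python3 -c "
from h import *
o=telemetry.get_obs();print(o['tool_rot'],o['force'],o['wrist_torque'],o['grip_width'])"
```

```text
[1.79980612e+02 1.26857993e-02 1.17218390e+02] [-0.11865852  0.6294082   2.82298349] [-0.01101508 -0.00733323  0.08607139] 0.032183692369665486
```

Call:
{"name": "arm_command", "arguments": {"series": "0 0 0 -0.05 255; 0 0 0 -0.05 255; 0 0 0 -0.05 255; 0 0 0 0 255"}}

```text
time_s: 11.42
tool_pos: [0.5215, 0.0335, 0.0422]
tool_rot: [180.0, 0.0, 125.8]
force: [-0.6, 0.3, 3.3]
grip_width: 0.0322
grasp_force: 30.0
```

```bash
python3 -c "
from h import *
o=telemetry.get_obs();print(o['tool_rot'],o['force'],o['wrist_torque'],o['grip_width'])"
```

```text
[1.79982312e+02 2.02745153e-02 1.25760869e+02] [-0.5957601   0.29219452  3.33813633] [ 0.02737311 -0.00042488  0.08728482] 0.03216389955122371
```

It has turned 28.6° freely, which is past any tightening stop, so it loosens anticlockwise. I continue towards the end stop.

Call:
{"name": "arm_command", "arguments": {"series": "0 0 0 -0.06 255; 0 0 0 -0.06 255; 0 0 0 -0.06 255; 0 0 0 -0.06 255; 0 0 0 -0.06 255; 0 0 0 -0.06 255; 0 0 0 -0.05 255; 0 0 0 0 255"}}

```text
time_s: 12.08
tool_pos: [0.5216, 0.0334, 0.0422]
tool_rot: [180.0, 0.0, 149.2]
force: [-1.4, 0.5, 3.9]
grip_width: 0.032
grasp_force: 30.0
```

```bash
python3 -c "
from h import *
o=telemetry.get_obs();print(o['tool_rot'],o['force'],o['wrist_torque'],o['grip_width'])"
```

```text
[1.79984158e+02 3.53368560e-02 1.49207421e+02] [-1.43342754  0.48925121  3.91056989] [ 0.03407274 -0.0912435   0.00406985] 0.0319924120106784
```

Call:
{"name": "arm_command", "arguments": {"series": "0 0 0 -0.035 255; 0 0 0 -0.035 255; 0 0 0 -0.035 255; 0 0 0 -0.035 255; 0 0 0 0 255"}}

```text
time_s: 12.5
tool_pos: [0.5216, 0.0334, 0.0422]
tool_rot: [180.0, 0.0, 157.2]
force: [0.0, 0.9, 3.3]
grip_width: 0.0317
grasp_force: 30.0
```

```bash
python3 -c "
from h import *
o=telemetry.get_obs();print(o['tool_rot'],o['force'],o['wrist_torque'],o['grip_width'])"
```

```text
[1.79991422e+02 4.00968108e-02 1.57181502e+02] [0.01781252 0.9405076  3.28822987] [-0.01951913 -0.073737    0.05226684] 0.031697824689914944
```

Call:
{"name": "arm_command", "arguments": {"series": "0 0 0 -0.035 255; 0 0 0 -0.035 255; 0 0 0 -0.035 255; 0 0 0 0 255"}}

```text
time_s: 12.83
tool_pos: [0.5214, 0.0338, 0.0422]
tool_rot: [180.0, 0.0, 163.2]
force: [-0.0, 1.6, 4.2]
grip_width: 0.0322
grasp_force: 30.0
```

```bash
python3 -c "
from h import *
o=telemetry.get_obs();print(o['tool_rot'],o['force'],o['wrist_torque'],o['grip_width'])"
```

```text
[1.79975389e+02 1.37373034e-02 1.63192374e+02] [-0.02252043  1.61939779  4.19081859] [ 0.14197734  0.0217331  -0.06093016] 0.032164999448406985
```

Call:
{"name": "arm_command", "arguments": {"series": "0 0 0 -0.035 255; 0 0 0 -0.035 255; 0 0 0 0 255"}}

```text
time_s: 13.08
tool_pos: [0.5215, 0.0339, 0.0422]
tool_rot: [179.9, 0.0, 167.1]
force: [-0.5, 1.0, 4.2]
grip_width: 0.0322
grasp_force: 30.0
```

```bash
python3 -c "
from h import *
o=telemetry.get_obs();print(o['tool_rot'],o['force'],o['wrist_torque'],o['grip_width'])"
```

```text
[1.79934712e+02 4.41823538e-03 1.67088861e+02] [-0.46665506  0.96126428  4.1715248 ] [ 0.40456356  0.01307266 -0.81308106] 0.03219484552993192
```

The torque has jumped to −0.81 N m, so this is the loosening stop at about 68°. I ease off slightly and try a small lift.

Call:
{"name": "arm_command", "arguments": {"series": "0 0 0 0.02 255; 0 0 -2 0 255; 0 0 -2 0 255; 0 0 0 0 255"}}

```text
time_s: 13.42
tool_pos: [0.5203, 0.0337, 0.0446]
tool_rot: [180.0, -0.1, 166.2]
force: [2.6, 3.0, -11.6]
grip_width: 0.0323
grasp_force: 30.0
```

Call:
{"name": "arm_command", "arguments": {"series": "0 0 0 -0.02 255; 0 0 0 0 255; 0 0 0 0 255"}}

```text
time_s: 13.67
tool_pos: [0.5203, 0.0337, 0.0448]
tool_rot: [180.0, -0.1, 167.3]
force: [3.4, 2.5, -17.9]
grip_width: 0.0327
grasp_force: 30.0
```

```bash
python3 -c "
from h import *
o=telemetry.get_obs();print(o['tool_pos'],o['tool_rot'],o['force'],o['wrist_torque'],o['grip_width'])"
```

```text
[0.52025497 0.0337071  0.04476269] [ 1.79964650e+02 -1.08195797e-01  1.67312693e+02] [  3.44565141   2.54025282 -17.86823481] [ 0.91081454 -1.18412761 -0.83534786] 0.032650300372775394
```

It is blocked at about 2 mm with 18 N, while the torque still presses on the stop. Friction at the stop may be holding it, so I ease off about 3° and see whether it frees.

Call:
{"name": "arm_command", "arguments": {"series": "0 0 1 0.03 255; 0 0 1 0.03 255; 0 0 0 0 255"}}

```text
time_s: 13.92
tool_pos: [0.521, 0.0336, 0.0446]
tool_rot: [-179.9, -0.0, 164.0]
force: [-0.1, 1.4, -3.1]
grip_width: 0.0322
grasp_force: 30.0
```

```bash
python3 -c "
from h import *
o=telemetry.get_obs();print(o['tool_pos'],o['tool_rot'],o['force'],o['wrist_torque'],o['grip_width'])"
```

```text
[0.52103178 0.03359897 0.04462003] [-1.79928963e+02 -1.79835577e-02  1.63974542e+02] [-0.09229733  1.44250462 -3.12836773] [ 0.55182589 -0.09006811 -0.11485936] 0.03220616719060867
```

Call:
{"name": "arm_command", "arguments": {"series": "0 0 -1 0 255; 0 0 -1 0 255; 0 0 0 0 255"}}

```text
time_s: 14.17
tool_pos: [0.5213, 0.0336, 0.0465]
tool_rot: [-180.0, 0.0, 164.0]
force: [-0.6, 2.1, -1.3]
grip_width: 0.0323
grasp_force: 30.0
```

```bash
python3 -c "
from h import *
o=telemetry.get_obs();print(o['tool_pos'],o['tool_rot'],o['force'],o['wrist_torque'],o['grip_width'])"
```

```text
[0.52127214 0.0335839  0.0465498 ] [-1.79971323e+02  1.36347762e-02  1.63974334e+02] [-0.62318593  2.09855931 -1.30950042] [ 0.59976489  0.11970489 -0.10075266] 0.03230553158596689
```

It is free: 4 mm up with only the cap's weight on the wrist. I keep lifting.

Call:
{"name": "arm_command", "arguments": {"series": "0 0 -2 0 255; 0 0 -2 0 255; 0 0 -2 0 255; 0 0 0 0 255"}}

```text
time_s: 14.5
tool_pos: [0.5215, 0.0334, 0.0526]
tool_rot: [-180.0, 0.0, 163.9]
force: [-0.6, 1.8, -0.3]
grip_width: 0.032
grasp_force: 30.0
```

Call:
{"name": "arm_command", "arguments": {"series": "0 0 -3 0 255; 0 0 -5 0 255; 0 0 -8 0 255; 0 0 -12 0 255; 0 0 -15 0 255; 0 0 -15 0 255; 0 0 -12 0 255; 0 0 -8 0 255; 0 0 -3 0 255; 0 0 0 0 255; 0 0 0 0 255; 0 0 0 0 255; 0 0 0 0 255; 0 0 0 0 255; 0 0 0 0 255"}}

```text
time_s: 15.75
tool_pos: [0.5209, 0.0335, 0.1325]
tool_rot: [-180.0, -0.1, 163.9]
force: [-0.4, -0.1, -1.4]
grip_width: 0.0324
grasp_force: 30.0
```

Run:
```python
from h import *
t=cams.read_camera('top'); s=cams.read_camera('side')
cv2.imwrite('pics/f1.png',np.hstack([cv2.resize(t[200:280,205:285],(400,400),interpolation=2),cv2.resize(s[120:300,220:400],(400,400),interpolation=2)]))
o=telemetry.get_obs();print(o['time_s'],o['tool_pos'],o['tool_rot'],o['force'],o['grip_width'],o['grasp_force'])
```

```text
15.85 [0.52107315 0.03354798 0.13269773] [-1.79998182e+02 -2.43578184e-02  1.63921344e+02] [ 0.08192317  0.01783305 -1.14739579] 0.03253484812223392 29.99899112881394
```

View pics/f1.png

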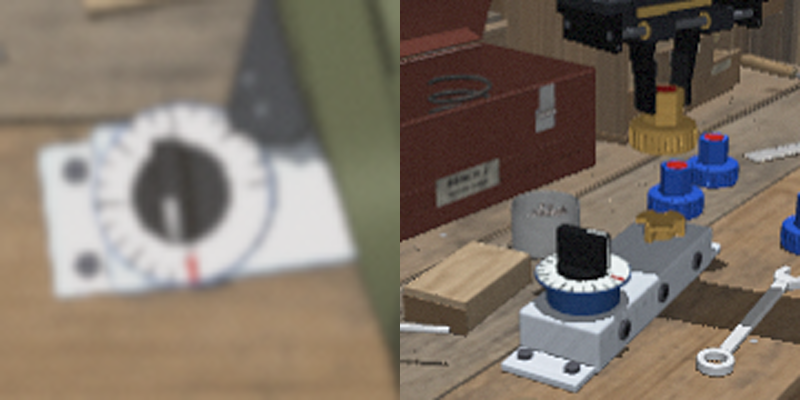

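The cap hangs upright in the gripper at (660,120), well clear of the bare outlet lugs at (660,228). The knob pointer is still at the red mark, and the tin, sanding block and spanner are in place.

```bash
python3 -c "
from cell import env
print(env.sign_off())"
```

```text
the job is handed in; nothing more can be done
None
```

The job is handed in (no verdict came back): the knob is at the red mark, and the brass cap, which loosened anticlockwise, is held upright and still about 9 cm above its seat, with the spanner, nail tin and sanding block left alone.

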